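Undo the left-hand gas union, swing the pipe clear and snap the cap on

TASK

The little blue gas bottle in the stand is to be taken out of service: undo the red-winged union nut that joins the pipe to it (fuel gas, so the thread is left-handed), swing the pipe well clear (half a right angle or more) to whichever side is free of the tall white soap bottle standing next to it, and press the yellow cap onto the bare outlet until both black latches snap over its flange. Leave the nut backed off and the other things on the bench where they are.

Things in the scene. Friction and masses are not known exactly. Their poses are not given: they have to be found in the camera images.
- gas_stand: Fixed stand, place and heading vary: grey base plate (x -63 to 151, y -52 to 52 mm) with a blue gas bottle 92 mm across clamped in it. Origin on the bench under the bottle's upright outlet axis; z up, x points from the outlet axis to the pipe's post, whose axis is at x = 130 mm (post head 34 mm across, top at z = 199 mm). Small black valve wheel to x = -52 mm at z = 104 mm.
- outlet_seat (a point): Centre of the round brass collar on top of the bottle, 112 mm above the bench; frame as gas_stand. On it stands the outlet, a brass stub 23 mm across and 14 mm high (top at z = 126 mm). The cap's foot rests on this collar when fully home.
- wing_nut (a joint): Left-hand union nut, coarse thread of 12 mm a turn, about 0.12 N m to turn. Rad: 0 = hard tight (stop), grows CLOCKWISE seen from above as the nut climbs the pipe's upright tail (1.91 mm a rad) and stays there; counter-clockwise only tightens. Starts at 0 to 1.1. Its skirt, 39 mm across, reaches 6.5 mm down over the outlet when tight and clears it at 3.4; end stop 4.8.
- wing_a (a point): Centre of the ball (18 mm) at the end of a red wing of the nut, 47 mm from its axis, 160 mm above the bench when tight. Wings: two opposite level bars 13 mm thick, reaching 56 mm from the axis. With swing_pipe at 0, wing_a's heading round the outlet axis, counter-clockwise from gas_stand's x, is 150 degrees minus the nut's value. Nut body 37 mm across, top 167 mm above the bench when tight.
- wing_b (a point): Centre of the ball at the end of the other wing, opposite wing_a.
- swing_pipe (a joint): Swivel of the steel pipe about the post. Rad: 0 = over the outlet (start), grows counter-clockwise seen from above (free end goes towards gas_stand's -y), range -1.5 to 1.5. The nut's skirt holds it within 0.03 of 0 until the nut is off; then it turns stiffly (0.4 N m) and stays put. Level pipe 14 mm thick, centre line 184 mm above the bench, from the post to the outlet axis, there bent down into the nut.
- pipe_end (a point): Point on the pipe's centre line at its free end, above the nut, 130 mm from the post's axis and 184 mm above the bench.
- snap_cap: Loose yellow cap, 50 mm high, 50 g, upright, origin at the centre of its underside. Ribbed round grip 41 mm across from 20 to 50 mm height; flange 60 mm across at 15 to 20 mm; foot 42 mm across with a 29 mm hole, 15 mm deep, that goes over the outlet. It starts at one of two places, left or right of the stand, the wax jar at the other.
- latch_l (a joint): Sprung black latch tab, 16 mm wide, at gas_stand's y = +35 mm, top at z = 143 mm. Rad: 0 = upright, grows as it bends outwards. The cap's flange bends it (about 0.15) on the way down and it springs back over the flange; both together take about 5 to 12 N of downward press.
- latch_r (a joint): The same latch tab at gas_stand's y = -35 mm.
- soap_bottle: White squeeze bottle, 58 x 93 x 192 mm, loose, beside the pipe (gas_stand x about 60, y about +125 or -125 mm), where it blocks the swing to that side. Origin: centre of its underside.
- spread_tub: Low white tub with lid, 89 x 130 x 45 mm, loose, on the other side of the pipe; pipe and nut can pass over it. Origin: centre of its underside.
- wax_jar: Clear jar with red lid, 70 mm across, 84 mm high, loose bystander. Origin: centre of its underside.
- hex_dish: White hexagonal dish, 87 x 99 x 24 mm, loose bystander to the left of the stand. Origin: centre of its underside.
- pocket_torch: Black torch, 88 mm long, 34 mm thick, loose bystander in front. Origin: centre of its underside.
- wax_cup: Clear cup with dark red wax, 70 mm across, 79 mm high, loose bystander at the right. Origin: centre of its underside.
There are look-alikes about, which are no part of the job. What is meant by the snap_cap is not turquoise, and is the smaller of those in its own colour.

How it is judged:
By the outcome, as a careful person would: the job done as asked, in the order asked, and still so for the second after the job is handed in, with the robot touching nothing.
It also fails if it takes over 61 s, if anything falls off the work surface, if the arm or the gripper's body presses on something with over 40 N, if the wrist force passes 120 N, or if a joint passes its speed limit or range.

ROBOT

A 6-joint arm with a two-finger parallel gripper is mounted at the origin on the work surface; the furniture and walls round the work are solid. World frame = base frame: x ahead of the robot, y to its left, z up, the work surface at z = 0. Lengths are in mm, angles in rad, forces in N, time in s.
With the tool pointing down it reaches from about 425 to 925 mm from the base axis. Payload 12.5 kg.
Tool frame: the origin (TCP) lies on the centre line of the jaws, within the pads' length; the fingertips stand manip.nose_length ahead of it and the grasp point (between the pads) lies 5 mm behind it (manip.nose_length is the distance from the TCP to the fingertips, in mm); z points along the fingers, y is the line along which they close (so a half turn about z gives the same grasp; the last joint's range is limited). The gripper opens to 85 mm and grips with 20 to 120 N. Pads are 22 mm wide; open, the fingers measure 114 mm over their backs; the gripper's body (76 mm by 85 mm) begins 54 mm behind the grasp point. The pads swing forward as they close: fully open they stand 13 mm farther back than shut.
Start: joints at [-1.366, 0.491, 1.559, -0, 1.092, -0.106], TCP at [191.16, -595.064, 245.327] pointing down, gripper open.
Joint ranges: [-3.1, 3.1], [-0.84, 2.19], [0.05, 2.79], [-1.13, 4.28], [0.06, 2.93], [-2.69, 2.69]. Speed limits (rad/s): [2.22, 2.22, 2.79, 3.14, 3.14, 3.14].

INTERFACE

Orientations are given as a unit quaternion [x, y, z, w].
In Python, from rig import manip gives the robot as it stands. The module is installed in compiled form; this text tells all that it offers.
- The arm moves only by the shell command python3 -m inch 'ROWS'. ROWS is JSON, one flat list of numbers, 5 for each row, row after row: the shift along the tool's x, y, z in m, then the turn about the tool's z in rad, then the closure, from -1 (fully open) to 1 (shut). A call has 1 to 8 rows; each row shifts and turns the commanded pose from where the row before left it, along the tool's axes as they then stand; what a row does not reach is not made up. A row lasts 1/12 s, in which the tool goes at most 41.7 mm and 7.16 degrees, less where a joint would pass 70% of its speed; a pose out of reach is approached as far as the arm can. A call is refused whole if a number of a shift passes 0.0417 or a number of a turn 0.125, either way. A call with a gripper value outside its range is refused whole. The fingers move at their own pace and stop on an object; the grip force is fixed at half the most. Time passes only in rows, so rows that do not move let the fingers close. It gives the time, the measured TCP pose, the force, the opening and the grip force at its end, in the units of the state.
- manip.observe(): the state, without advancing time (a new reading comes with each control period).
- manip.snapshot(name): name is "scene" or "side" or "wrist"; returns a dict with "image" (400x640x3 uint8, blue, green, red), "vertical_fov" (degrees; the focal length in pixels is half the picture's height over the tangent of half this angle, whatever the lens; pixels are square), "cx", "cy" (the principal point, pixels), "rvec" (rotation vector, rad) and "tvec" (3), from world to camera coordinates, as OpenCV has them. Camera axes: x right, y down, z forward; pixel columns grow to the right and rows downward; lengths in mm; the calibration is good to about 2 mm. The wrist camera is an equidistant fisheye: a pixel r from the principal point sees the ray r / f radians off the axis. A picture is of the moment at which its call begins. There is no depth.
- manip.job_done(): hands the job in; it is judged then, once.
The state is a dict: "clock": time; "joint_positions": joint angles; "qd": joint speeds; "joint_efforts": joint torques, N m; "tcp_pos": TCP position; "orientation": TCP orientation; "wrist_force": force on the tool from outside, world axes, zero at the start; "moment": the same for the moment, N m; "gripper_width": finger opening in mm; "grasp_force": force on a finger pad.
Only numpy, scipy, OpenCV 4.12 (cv2) and the standard library are available. Lean on these libraries where they do the work, as an engineer would, in place of code of your own. Each camera call takes 0.05 s, during which the arm holds its last target. There are 200 camera calls.

## Working session

There is one attempt and no reset: what is moved stays moved. The work goes in short steps, Python scripts to look and compute and a shell command to move; the robot and the scene stay as the last step left them, time stands still between calls to the robot, and variables do not carry over. Pictures are saved under pics/ and viewed, at most 10 in all, crops included, and the job is handed in when it is done.

```bash
mkdir -p pics
cat > h.py <<'E'
import numpy as np, cv2, json
from rig import manip
def snap(n,f=None):
    s=manip.snapshot(n)
    if f: cv2.imwrite('pics/'+f,s['image'])
    return s
def cam(s):
    R=cv2.Rodrigues(np.array(s['rvec'],float))[0]; t=np.array(s['tvec'],float).ravel()
    f=200/np.tan(np.radians(s['vertical_fov'])/2); return R,t,f
def ray(s,u,v,fish=False):
    R,t,f=cam(s); x,y=(u-s['cx'])/f,(v-s['cy'])/f
    if fish:
        r=np.hypot(x,y); k=np.sin(r)/r if r>0 else 1; d=np.array([x*k,y*k,np.cos(r)])
    else: d=np.array([x,y,1.])
    return -R.T@t, R.T@d
def onz(s,u,v,z,fish=False):
    c,d=ray(s,u,v,fish); return c+d*(z-c[2])/d[2]
def proj(s,P,fish=False):
    R,t,f=cam(s); p=R@np.array(P,float)+t
    if fish:
        r=np.arctan2(np.hypot(p[0],p[1]),p[2]); n=np.hypot(p[0],p[1]); return s['cx']+f*r*p[0]/n, s['cy']+f*r*p[1]/n
    return s['cx']+f*p[0]/p[2], s['cy']+f*p[1]/p[2]
E
python3 - <<'E'
from h import *
import pickle
print(manip.observe(), manip.nose_length)
S={n:snap(n,n+'0.png') for n in('scene','side','wrist')}
pickle.dump(S,open('S0.pkl','wb'))
for n,s in S.items(): R,t,f=cam(s);print(n,f,s['cx'],s['cy'],-R.T@t)
E
```

```text
{'clock': 0.0, 'joint_positions': array([-1.36563671e+00,  4.91586444e-01,  1.55948627e+00,  1.67161007e-06,
        1.09168497e+00, -1.05572766e-01]), 'qd': array([ 4.56046098e-04,  5.55844338e-04,  6.00497808e-04, -2.42183633e-03,
       -4.74832882e-05,  2.62295253e-03]), 'joint_efforts': array([ 1.24166108e-03, -6.18448448e+01, -2.61588389e+01, -5.62955267e-05,
        4.15163653e-03,  1.45716552e-05]), 'tcp_pos': array([ 191.0901684 , -594.83760361,  244.69834528]), 'orientation': array([ 9.87954824e-01,  1.54741484e-01, -2.82528860e-05, -5.81830048e-04]), 'wrist_force': array([-0.09407129, -0.86823353,  0.60535934]), 'moment': array([-0.05564814,  0.00988965,  0.01082793]), 'grasp_force': 0.0, 'gripper_width': 85.61704255701352} 14.0
scene 361.4701003157157 316.3920055145679 198.2060896033213 [-144.80830916  428.70524003 1123.84215851]
side 479.89310017664604 316.5731821240131 195.60770538864915 [   45.49519475 -1237.3503562   1209.97717406]
wrist 309.70691628693146 322.9399789176804 201.0067352360168 [ 253.68039885 -574.47550232  372.85591428]
```

View pics/scene0.png

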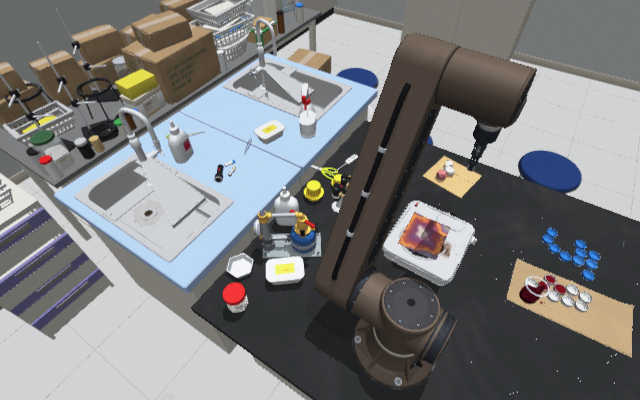

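View pics/side0.png

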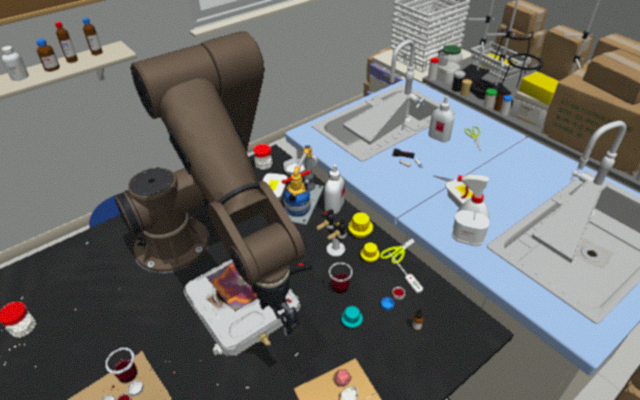

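Scene view: stand at about (300,238), soap bottle (285,205), tub (285,270), red-lid jar (235,297). Side view: stand (298,195), soap bottle (335,190), torch (335,235). These could be taken for the cap in the side view: large yellow (361,224), small yellow (370,252) and turquoise (351,317). I choose (370,252), because it is yellow and the smaller one. The close crop will check this.

Run:
```python
from h import *
import pickle
S=pickle.load(open('S0.pkl','rb'))
a=S['scene']['image'][180:300,220:350]; b=S['side']['image'][135:275,255:395]
a=cv2.resize(a,None,fx=3.0,fy=3.0,interpolation=cv2.INTER_CUBIC);b=cv2.resize(b,None,fx=2.9,fy=2.9,interpolation=cv2.INTER_CUBIC)
h=max(a.shape[0],b.shape[0]);c=np.zeros((h,a.shape[1]+b.shape[1],3),np.uint8);c[:a.shape[0],:a.shape[1]]=a;c[:b.shape[0],a.shape[1]:]=b
cv2.imwrite('pics/crop0.png',c);print(c.shape)
s=S['side']
hsv=cv2.cvtColor(s['image'],cv2.COLOR_BGR2HSV)
for nm,lo,hi in(('yel',(20,150,100),(35,255,255)),('blue',(100,150,50),(125,255,255))):
    m=cv2.inRange(hsv,lo,hi);n,l,st,ce=cv2.connectedComponentsWithStats(m)
    for i in range(1,n):
        if st[i,4]>40 and 250<ce[i][0]<420 and 130<ce[i][1]<340: print(nm,st[i],ce[i],onz(s,*ce[i],30 if nm=='yel' else 60).round())
for n,u,v,z in(('cap base',370,257,0),('bigcap',361,232,0),('soap',335,207,0),('torch',335,240,17),('cup',340,280,40),('jar',263,152,84),('tub',275,183,40)):print(n,onz(s,u,v,z).round())
```

```text
(406, 796, 3)
yel [287 167  19  29 263] [296.16730038 183.4904943 ] [492.  87.  30.]
yel [269 180   9  10  63] [272.9047619  184.14285714] [410. 120.  30.]
yel [348 212  25  26 470] [360.23829787 224.72765957] [ 615. -209.   30.]
yel [360 242  45  22 546] [380.58424908 252.56776557] [ 618. -350.   30.]
blue [284 190  25  16 211] [296.93838863 198.15165877] [454. -23.  60.]
blue [380 297  15  14 153] [387.00653595 303.12418301] [ 528. -549.   60.]
cap base [ 591. -330.    0.]
bigcap [ 616. -216.    0.]
soap [586. -63.   0.]
torch [ 511. -228.   17.]
cup [ 447. -405.   40.]
jar [421. 260.  84.]
tub [416. 112.  40.]
```

View pics/crop0.png

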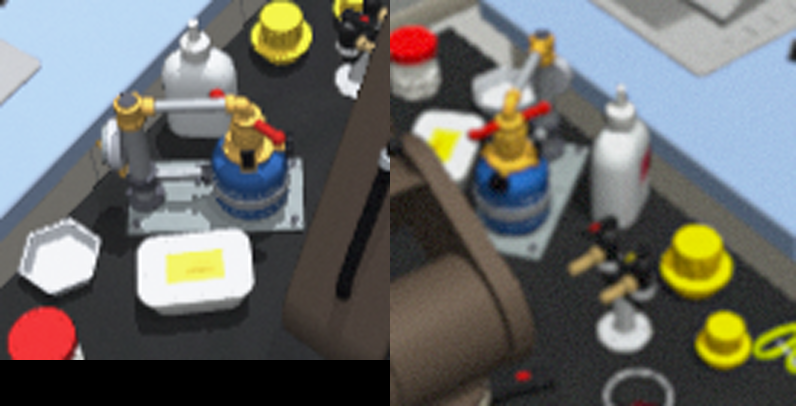

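Crop: the small cap shows cleanly at crop (725,335), side (370.5,250), and is visibly smaller than the other yellow one. Post head is at side (308,150) and scene (263,215). Pipe elbow is at side (297,171) and scene (300,216). Red wing ends are at side (285,181) and (309,172).

Run:
```python
from h import *
import pickle
S=pickle.load(open('S0.pkl','rb'));s=S['side'];c=S['scene']
print('post',onz(s,307.8,149.5,199).round(1),onz(c,262.5,213.5,199).round(1))
print('elbow',onz(s,296.7,170.5,184).round(1),onz(c,300,215,184).round(1))
print('wings z161',onz(s,285.3,180.9,161).round(1),onz(s,309.3,171.9,161).round(1), onz(c,313,227,161).round(1))
print('cap',onz(s,370.5,245,50).round(1))
hsv=cv2.cvtColor(s['image'],cv2.COLOR_BGR2HSV)
m=cv2.inRange(hsv,(0,150,90),(8,255,255))|cv2.inRange(hsv,(172,150,90),(180,255,255))
n,l,st,ce=cv2.connectedComponentsWithStats(m)
for i in range(1,n):
    if st[i,4]>8 and 250<ce[i][0]<330 and 150<ce[i][1]<220: print('red',st[i],ce[i])
m=cv2.inRange(hsv,(22,150,100),(29,255,255));n,l,st,ce=cv2.connectedComponentsWithStats(m)
for i in range(1,n):
    if st[i,4]>40 and 340<ce[i][0]<420: print('y',st[i],ce[i])
o=manip.observe();print(cv2.Rodrigues(np.zeros(3))[0].shape)
from scipy.spatial.transform import Rotation as Ro
print(Ro.from_quat(o['orientation']).as_matrix().round(2))
```

```text
post [533.   54.8 199. ] [537.4  73.8 199. ]
elbow [460.2 -22.2 184. ] [459.2 -20.6 184. ]
wings z161 [413.7 -31.7 161. ] [506.7 -20.4 161. ] [406.1 -30.8 161. ]
cap [ 593.8 -323.2   50. ]
red [253 144  19  13 192] [262.         150.05729167]
red [301 170   9   7  34] [305.17647059 172.79411765]
red [283 176   9   7  31] [287.22580645 179.74193548]
y [348 212  25  26 287] [358.96167247 226.63414634]
y [360 242  20  20 202] [369.3960396  253.05445545]
(3, 3)
[[ 0.95  0.31 -0.  ]
 [ 0.31 -0.95  0.  ]
 [ 0.   -0.   -1.  ]]
```

The outlet is near (460,-22). The stand's x heads about 49° in world, and the wings lie at about 7° and 187°. The soap bottle is on the stand's -y side, so the pipe must swing towards +y. I'll move over the stand for a closer look.

```bash
python3 -m inch '[0.0267,-0.0259,-0.005,0,-1, 0.0267,-0.0259,-0.005,0,-1, 0.0267,-0.0259,-0.005,0,-1, 0.0267,-0.0259,-0.005,0,-1, 0.0267,-0.0259,-0.005,0,-1, 0.0267,-0.0259,-0.005,0,-1, 0.0267,-0.0259,-0.005,0,-1, 0.0267,-0.0259,-0.005,0,-1]'; python3 -m inch '[0.0267,-0.0259,-0.005,0,-1, 0.0267,-0.0259,-0.005,0,-1, 0.0267,-0.0259,-0.005,0,-1, 0.0267,-0.0259,-0.005,0,-1, 0.0267,-0.0259,-0.005,0,-1, 0.0267,-0.0259,-0.005,0,-1, 0.0267,-0.0259,-0.005,0,-1, 0.0267,-0.0259,-0.005,0,-1]'; python3 -m inch '[0,0,0,0,-1,0,0,0,0,-1]'
python3 - <<'E'
from h import *
import pickle
S={n:snap(n,n+'1.png') for n in('scene','side','wrist')}
pickle.dump(S,open('S1.pkl','wb'))
R,t,f=cam(S['wrist']);print(-R.T@t,manip.observe()['joint_positions'].round(2))
E
```

```text
clock: 0.82
tcp_pos: [331.5, -330.8, 285.5]
orientation: [0.988, 0.155, -0.0, -0.0]
wrist_force: [1.3, 0.1, 0.3]
gripper_width: 85.0
grasp_force: 0.0
clock: 1.48
tcp_pos: [471.6, -68.0, 325.6]
orientation: [0.988, 0.155, 0.0, 0.0]
wrist_force: [-0.0, -0.8, 0.3]
gripper_width: 85.5
grasp_force: 0.0
clock: 1.65
tcp_pos: [471.6, -68.3, 325.2]
orientation: [0.988, 0.157, -0.0, 0.0]
wrist_force: [0.6, -0.3, 0.9]
gripper_width: 85.6
grasp_force: 0.0
[533.44818296 -49.53624054 453.01741566] [-0.29  0.19  1.79 -0.    1.15  0.97]
```

View pics/wrist1.png

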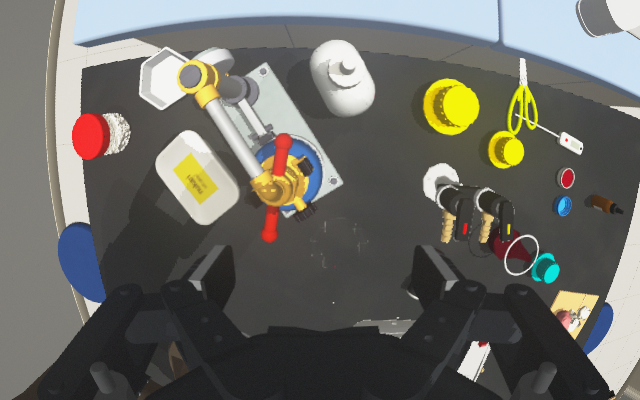

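The wrist view shows red wing balls at (284,140) and (269,236), the elbow at (272,188), the post head at (197,75), the soap bottle at (343,78) and the small yellow cap at (506,149).

```bash
cat > m1.py <<'E'
from h import *
import pickle
S=pickle.load(open('S1.pkl','rb'));w=S['wrist'];F=True
hsv=cv2.cvtColor(w['image'],cv2.COLOR_BGR2HSV)
m=cv2.inRange(hsv,(0,150,80),(6,255,255))|cv2.inRange(hsv,(174,150,80),(180,255,255))
n,l,st,ce=cv2.connectedComponentsWithStats(m)
for i in range(1,n):
    if st[i,4]>40 and 240<ce[i][0]<320 and 110<ce[i][1]<260: print('red',st[i],ce[i])
a=onz(w,284,142,161,F);b=onz(w,270,235,161,F);p=onz(w,198,76,199,F)
print('wings',a.round(1),b.round(1),'mid',((a+b)/2).round(1),np.linalg.norm(a-b),np.degrees(np.arctan2(*(a-b)[1::-1])))
print('post',p.round(1),'elbow',onz(w,272,188,190,F).round(1))
o=(a+b)/2;d=p-o;print('head',np.degrees(np.arctan2(d[1],d[0])),np.hypot(d[0],d[1]))
m=cv2.inRange(hsv,(22,150,100),(33,255,255));n,l,st,ce=cv2.connectedComponentsWithStats(m)
for i in range(1,n):
    if st[i,4]>200: print('y',st[i],ce[i],onz(w,*ce[i],25,F).round(1))
print('plate corners',[onz(w,u,v,5,F).round(1)[:2] for u,v in((264,64),(342,183))],'soap neck',onz(w,345,67,190,F).round(1))
E
python3 m1.py
python3 - <<'E'
import cv2
i=cv2.imread('pics/wrist1.png');cv2.imwrite('pics/w1c.png',cv2.resize(i[45:255,150:390],None,fx=2.8,fy=2.8,interpolation=cv2.INTER_CUBIC))
E
```

```text
red [272 134  20  42 536] [280.99253731 153.48880597]
red [261 206  18  37 474] [270.20464135 224.5464135 ]
wings [502.5 -20.7 161. ] [408.1 -32.9 161. ] mid [455.3 -26.8 161. ] 95.19255900562051 7.324557680903194
post [541.   64.7 199. ] elbow [463.8 -24.8 190. ]
head 46.87276313605213 125.3555225457193
y [177  78  40  29 224] [200.91517857  92.69196429] [523.6 130.9  25. ]
y [ 423   78   57   57 2454] [449.87815811 106.26650367] [ 614.4 -215.5   25. ]
y [ 487   85   51   84 1803] [511.62895175 133.11369939] [ 618.7 -331.9   25. ]
y [ 174  154   44   50 1047] [194.96848138 178.51098376] [398.9 107.8  25. ]
plate corners [array([587.5,  57. ]), array([ 453.8, -104.5])] soap neck [582.4 -53.2 190. ]
```

View pics/w1c.png

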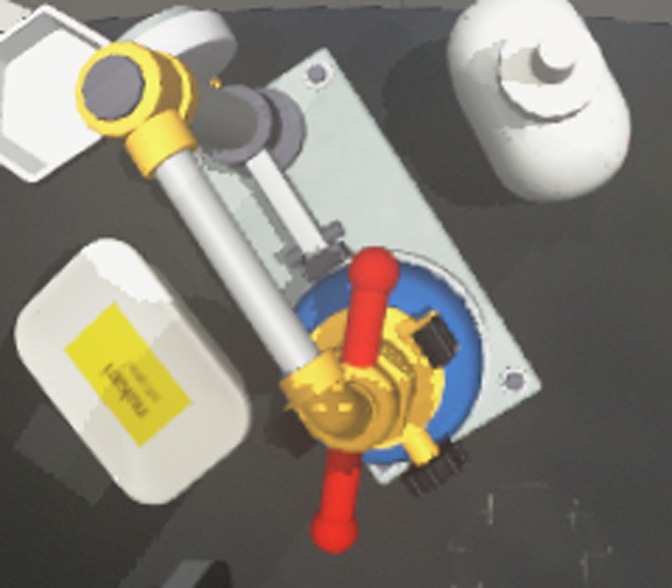

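Outlet axis is about (455,-26), stand heading about 49°, nut about 0.2. First stroke: place the far finger behind wing_a.

```bash
python3 -m inch '[-0.011,0.015,0.005,-0.111,-1, 0,0,0.008,-0.111,-1, 0,0,0.008,-0.111,-1, 0,0,0.008,-0.111,-1, 0,0,0.008,-0.111,-1, 0,0,0.008,-0.111,-1, 0,0,0.008,-0.111,-1, 0,0,0.008,-0.111,-1]'; python3 -m inch '[0,0,0.025,0,-1, 0,0,0.025,0,-1, 0,0,0.025,0,-1, 0,0,0.025,0,-1, 0,0,0.006,0,-1, 0,0,0,0,-1]'
python3 - <<'E'
from h import *
s=snap('wrist','wrist2.png'); import pickle; pickle.dump(s,open('W2.pkl','wb'))
o=manip.observe();print(o['tcp_pos'],o['orientation'],o['wrist_force'])
E
```

```text
clock: 2.47
tcp_pos: [464.7, -88.8, 263.8]
orientation: [0.825, 0.565, -0.0, -0.0]
wrist_force: [-0.7, -0.5, 0.0]
gripper_width: 85.8
grasp_force: 0.0
clock: 2.97
tcp_pos: [464.4, -88.3, 157.1]
orientation: [0.826, 0.563, -0.001, -0.001]
wrist_force: [0.1, 0.6, 0.3]
gripper_width: 85.6
grasp_force: 0.0
[465.064281   -88.33151163 158.38553351] [ 8.26084357e-01  5.63546203e-01 -3.85927144e-04 -4.03358465e-04] [ 0.51164257 -0.96764832  0.03940579]
```

View pics/wrist2.png

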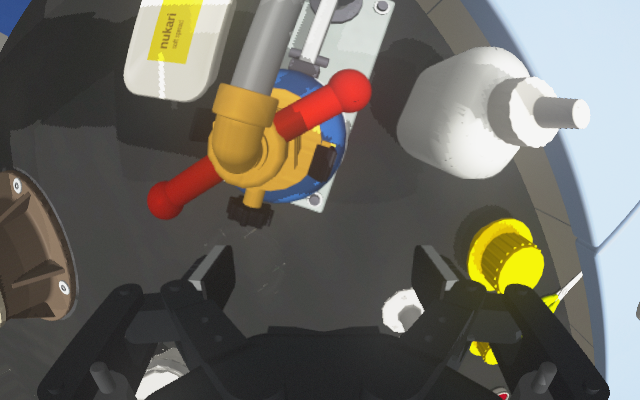

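The finger is behind wing_a (ball at pixel (163,201), pad at (215,270)) and everything is clear. Next I'll work out the arc.

```bash
cat >> h.py <<'E'
def plan(wps, rmin=None):
    """wps: list of (x,y,delta_world_deg of +y tool axis); prints tool-frame rows"""
    o=manip.observe();q=o['orientation'];x,y=o['tcp_pos'][:2];th=np.degrees(2*np.arctan2(q[1],q[0]))
    out=[]
    for X,Y,D in wps:
        T=D+90; dt=(T-th+180)%360-180; c,s=np.cos(np.radians(th)),np.sin(np.radians(th))
        dx,dy=X-x,Y-y; out.append((round((dx*c+dy*s)/1000,4),round((dx*s-dy*c)/1000,4),round(-np.radians(dt),3)));x,y,th=X,Y,T
    for r in out: print(r)
u=lambda a:np.array([np.cos(np.radians(a)),np.sin(np.radians(a))])
E
python3 - <<'E'
from h import *
O=np.array([455,-26.])
w=[]
for a in (222,213,204,195,186,177,168,159): p=O+50*(u(a)-u(159)); w.append((*p,-21))
plan(w)
E
```

```text
(np.float64(0.01), np.float64(-0.0045), np.float64(-0.007))
(np.float64(0.0041), np.float64(-0.0067), np.float64(-0.0))
(np.float64(0.0051), np.float64(-0.006), np.float64(-0.0))
(np.float64(0.006), np.float64(-0.0051), np.float64(-0.0))
(np.float64(0.0067), np.float64(-0.0041), np.float64(-0.0))
(np.float64(0.0072), np.float64(-0.003), np.float64(-0.0))
(np.float64(0.0076), np.float64(-0.0018), np.float64(-0.0))
(np.float64(0.0078), np.float64(-0.0006), np.float64(-0.0))
```

The second finger would run into wing_b on that path. I'll re-plan: push with the gripper trailing, then turn about the axis with both fingers, then repeat the trailing push.

Run:
```python
from h import *
O=np.array([455,-26.])
w=[]
for a,d in ((222,153),(213,147),(204,141),(196,135),(188,130),(180,125),(172,121),(164,118),(156,116),(148,115)): p=O+50*(u(a)-u(d)); w.append((*p,d+180))
plan(w)
```

```text
(np.float64(0.0048), np.float64(-0.0047), np.float64(0.098))
(np.float64(-0.0018), np.float64(-0.0074), np.float64(0.105))
(np.float64(-0.0015), np.float64(-0.0072), np.float64(0.105))
(np.float64(-0.0016), np.float64(-0.0063), np.float64(0.105))
(np.float64(-0.0006), np.float64(-0.006), np.float64(0.087))
(np.float64(-0.0003), np.float64(-0.0058), np.float64(0.087))
(np.float64(0.0009), np.float64(-0.0055), np.float64(0.07))
(np.float64(0.0021), np.float64(-0.0052), np.float64(0.052))
(np.float64(0.0034), np.float64(-0.0047), np.float64(0.035))
(np.float64(0.0048), np.float64(-0.0041), np.float64(0.017))
```

```bash
python3 -m inch '[0.0048,-0.0047,0,0.098,-1, -0.0018,-0.0074,0,0.105,-1, -0.0015,-0.0072,0,0.105,-1, -0.0016,-0.0063,0,0.105,-1, -0.0006,-0.006,0,0.087,-1]'; python3 -m inch '[-0.0003,-0.0058,0,0.087,-1, 0.0009,-0.0055,0,0.07,-1, 0.0021,-0.0052,0,0.052,-1, 0.0034,-0.0047,0,0.035,-1, 0.0048,-0.0041,0,0.017,-1, 0,0,0,0,-1]'
cat > red.py <<'E'
from h import *
import sys,pickle
s=snap('wrist',sys.argv[1]);z=float(sys.argv[2]);pickle.dump(s,open('W.pkl','wb'))
hsv=cv2.cvtColor(s['image'],cv2.COLOR_BGR2HSV)
m=cv2.inRange(hsv,(0,150,60),(6,255,255))|cv2.inRange(hsv,(174,150,60),(180,255,255))
n,l,st,ce=cv2.connectedComponentsWithStats(m)
for i in range(1,n):
    if st[i,4]>60:
        ys,xs=np.where(l==i);P=np.array([onz(s,a,b,z,True)[:2] for a,b in zip(xs,ys)])
        c=P.mean(0)-np.array([455,-26]);
        if np.hypot(*c)<90: r=np.hypot(*(P-[455,-26]).T);k=r>38; q=P[k].mean(0)-[455,-26];print(st[i],'mean',c.round(1),'tip',q.round(1),'head',np.degrees(np.arctan2(q[1],q[0])).round(1))
o=manip.observe();print(o['tcp_pos'].round(1),np.degrees(2*np.arctan2(o['orientation'][1],o['orientation'][0])).round(1),o['wrist_force'].round(1),o['joint_positions'].round(2),o['clock'])
E
python3 red.py wrist3.png 163
```

```text
clock: 3.43
tcp_pos: [438.1, -71.2, 160.1]
orientation: [0.941, 0.34, 0.001, 0.001]
wrist_force: [-0.3, -3.2, 2.1]
gripper_width: 85.2
grasp_force: 1.9
clock: 3.93
tcp_pos: [435.0, -44.4, 160.2]
orientation: [0.976, 0.217, 0.002, 0.001]
wrist_force: [-0.4, -2.1, 1.3]
gripper_width: 85.4
grasp_force: 0.8
[ 334  173   95   49 2936] mean [ 21.  -27.1] tip [ 27.7 -36.1] head -52.5
[ 184  210   83   43 2276] mean [-22.2  30.9] tip [-27.8  38.5] head 125.8
[434.6 -44.5 159.8] 25.1 [-0.3 -0.8  0.1] [-0.25  0.36  2.1  -0.    0.68  0.88] 3.9833
```

Wing_a is now at 126° in world, as predicted. Now I lift, centre the gripper and step back behind both wings.

Run:
```python
from h import *
plan([(445,-35,302),(455,-26,309),(455,-26,316),(455,-26,323),(455,-26,330),(455,-26,337)])
```

```text
(np.float64(0.0134), np.float64(-0.0042), np.float64(-0.12))
(np.float64(0.0132), np.float64(-0.0023), np.float64(-0.122))
(np.float64(0.0), np.float64(0.0), np.float64(-0.122))
(np.float64(0.0), np.float64(0.0), np.float64(-0.122))
(np.float64(0.0), np.float64(0.0), np.float64(-0.122))
(np.float64(0.0), np.float64(0.0), np.float64(-0.122))
```

```bash
python3 -m inch '[0,0,-0.02,0,-1, 0,0,-0.02,0,-1, 0.0134,-0.0042,0,-0.122,-1, 0.0132,-0.0023,0,-0.122,-1, 0,0,0,-0.122,-1, 0,0,0,-0.122,-1, 0,0,0,-0.122,-1, 0,0,0,-0.122,-1]'; python3 -m inch '[0,0,0,0,-1,0,0,0.02,0,-1, 0,0,0.018,0,-1, 0,0,0,0,-1]'; python3 red.py wrist4.png 164
```

```text
clock: 4.65
tcp_pos: [454.1, -25.9, 199.1]
orientation: [0.832, 0.555, 0.0, 0.0]
wrist_force: [0.3, 0.1, -0.9]
gripper_width: 85.5
grasp_force: 0.0
clock: 4.98
tcp_pos: [453.2, -25.7, 158.7]
orientation: [0.835, 0.55, -0.001, -0.001]
wrist_force: [-0.4, 0.6, 0.3]
gripper_width: 85.3
grasp_force: 0.0
[ 212  197   89   67 2836] mean [-21.2  30.9] tip [-27.1  38.8] head 124.9
[ 350  272   75   54 1999] mean [ 20.9 -26.5] tip [ 27.4 -35.8] head -52.6
[453.6 -25.8 159.9] 66.8 [-0.4 -0.5  1.1] [-0.2   0.38  2.06  0.    0.71  0.2 ] 5.0333
```

```bash
python3 -m inch '[0.001,0,0,0.12,-1, 0,0,0,0.12,-1, 0,0,0,0.12,-1, 0,0,0,0.12,-1, 0,0,0,0.12,-1]'; python3 -m inch '[0,0,0,0.12,-1, 0,0,0,0.12,-1, 0,0,0,0.12,-1, 0,0,0,0.12,-1, 0,0,0,0.12,-1, 0,0,0,0,-1]'; python3 red.py wrist5.png 166
```

```text
clock: 5.45
tcp_pos: [454.5, -25.0, 161.6]
orientation: [0.961, 0.277, 0.0, 0.0]
wrist_force: [-3.3, -2.4, 2.5]
gripper_width: 85.3
grasp_force: 2.0
clock: 5.95
tcp_pos: [454.6, -24.8, 161.6]
orientation: [1.0, -0.019, 0.0, 0.0]
wrist_force: [-1.1, -0.4, -0.1]
gripper_width: 85.4
grasp_force: 0.2
[ 351  273   73   49 1843] mean [-16.6 -29.4] tip [-22.4 -38.9] head -120.0
[454.8 -24.8 161.4] -1.7 [0.3 0.3 0.5] [-0.2   0.38  2.06 -0.    0.71  1.4 ] 6.0
```

Run:
```python
from h import *
import pickle
s=pickle.load(open('S0.pkl','rb'))['side']
b=onz(s,336,249,0);print('item base',b.round());print([ (h,np.round(proj(s,[b[0],b[1],h]))) for h in(50,100,150)])
O=np.array([455,-26.])
p=lambda a,d:tuple(O+50*(u(a)-u(d)))+(d+180,)
print('to start');plan([(462,-55,274),(470,-85,280),p(285,106),p(285,110)])
print('arc')
w=[p(285,110)]
import h
class M: pass
for i in range(14): w.append(p(285-8.3*(i+1),110+1.2*(i+1)))
print(w[0],w[-1]);plan(w)
```

```text
item base [ 503. -253.    0.]
[(50, array([336., 239.])), (100, array([336., 228.])), (150, array([336., 217.]))]
to start
(np.float64(0.0081), np.float64(0.0299), np.float64(-0.1))
(np.float64(0.0059), np.float64(0.0305), np.float64(-0.105))
(np.float64(0.0051), np.float64(0.0388), np.float64(-0.105))
(np.float64(0.0035), np.float64(-0.0001), np.float64(-0.07))
arc
(np.float64(485.04195942140944), np.float64(-121.28092235374885), 290) (np.float64(435.9034221583197), np.float64(-56.32485098643806), 306.8)
(np.float64(0.0331), np.float64(0.0955), np.float64(-0.379))
(np.float64(-0.0061), np.float64(-0.0012), np.float64(-0.021))
(np.float64(-0.0058), np.float64(-0.0023), np.float64(-0.021))
(np.float64(-0.0053), np.float64(-0.0034), np.float64(-0.021))
(np.float64(-0.0047), np.float64(-0.0044), np.float64(-0.021))
(np.float64(-0.0039), np.float64(-0.0053), np.float64(-0.021))
(np.float64(-0.0029), np.float64(-0.0061), np.float64(-0.021))
(np.float64(-0.0019), np.float64(-0.0066), np.float64(-0.021))
(np.float64(-0.0007), np.float64(-0.007), np.float64(-0.021))
(np.float64(0.0004), np.float64(-0.0072), np.float64(-0.021))
(np.float64(0.0016), np.float64(-0.0072), np.float64(-0.021))
(np.float64(0.0028), np.float64(-0.007), np.float64(-0.021))
(np.float64(0.004), np.float64(-0.0066), np.float64(-0.021))
(np.float64(0.005), np.float64(-0.0061), np.float64(-0.021))
(np.float64(0.006), np.float64(-0.0053), np.float64(-0.021))
```

```bash
python3 -m inch '[0,0,-0.036,0,-1, 0,0,-0.038,0,-1, 0.0081,0.0299,0,-0.1,-1, 0.0059,0.0305,0,-0.105,-1, 0.0051,0.0388,0,-0.105,-1, 0.0035,0,0,-0.07,-1, 0,0,0,0,-1]'; python3 -m inch '[0,0,0.035,0,-1, 0,0,0.036,0,-1,0,0,0,0,-1]'; python3 red.py wrist6.png 166
```

```text
clock: 6.58
tcp_pos: [485.6, -122.8, 234.8]
orientation: [0.984, 0.176, 0.001, 0.0]
wrist_force: [-0.1, 1.0, 0.2]
gripper_width: 85.1
grasp_force: 0.0
clock: 6.83
tcp_pos: [482.5, -119.8, 159.2]
orientation: [0.985, 0.174, -0.003, -0.002]
wrist_force: [-0.5, 0.8, -0.6]
gripper_width: 85.3
grasp_force: 0.0
[ 68 170  47  58 759] mean [19.6 29.1] tip [25.4 38. ] head 56.3
[141 266  30  27 452] mean [ -9.1 -16.4] tip [nan nan] head nan
[ 483.6 -120.1  161.9] 20.1 [0.3 0.6 1.7] [-0.38  0.43  1.95  0.    0.77  0.84] 6.8833red.py:11: RuntimeWarning: Mean of empty slice.
  if np.hypot(*c)<90: r=np.hypot(*(P-[455,-26]).T);k=r>38; q=P[k].mean(0)-[455,-26];print(st[i],'mean',c.round(1),'tip',q.round(1),'head',np.degrees(np.arctan2(q[1],q[0])).round(1))
  ret = um.true_divide(
```

```bash
python3 -m inch '[-0.0061,-0.0012,0,-0.021,-1, -0.0058,-0.0023,0,-0.021,-1, -0.0053,-0.0034,0,-0.021,-1, -0.0047,-0.0044,0,-0.021,-1, -0.0039,-0.0053,0,-0.021,-1, -0.0029,-0.0061,0,-0.021,-1, -0.0019,-0.0066,0,-0.021,-1]'; python3 -m inch '[-0.0007,-0.007,0,-0.021,-1, 0.0004,-0.0072,0,-0.021,-1, 0.0016,-0.0072,0,-0.021,-1, 0.0028,-0.007,0,-0.021,-1, 0.004,-0.0066,0,-0.021,-1, 0.005,-0.0061,0,-0.021,-1, 0.006,-0.0053,0,-0.021,-1, 0,0,0,0,-1]'; python3 red.py wrist7.png 169
```

```text
clock: 7.47
tcp_pos: [444.9, -106.6, 164.6]
orientation: [0.969, 0.247, 0.001, 0.001]
wrist_force: [2.8, -2.8, 6.4]
gripper_width: 85.3
grasp_force: 3.5
clock: 8.13
tcp_pos: [435.5, -55.3, 163.5]
orientation: [0.948, 0.318, -0.0, -0.0]
wrist_force: [-1.1, -2.1, 1.6]
gripper_width: 85.4
grasp_force: 1.0
[ 298  130   98   69 3252] mean [25.8 -8.3] tip [ 38.9 -14.4] head -20.3
[ 170  207   76   58 2180] mean [-38.6  23.5] tip [-44.   26.2] head 149.2
[435.5 -55.7 163.4] 37.0 [-0.8 -1.   0.3] [-0.28  0.35  2.09 -0.    0.7   0.65] 8.1833
```

View pics/wrist7.png

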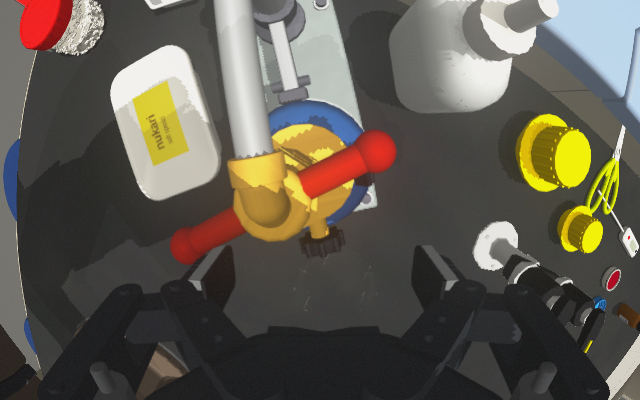

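The nut is at about 3.95, with balls at pixel (190,245) and (375,150), so it is off the thread. Next I straddle the pipe and swing it to the stand's +y side.

Run:
```python
from h import *
print('over');plan([(460,-24,-47),(485,8,-41)])
P=np.array([540,70.]);w=[(485,8,-41)]
for t in np.linspace(0,62,15): w.append((*(P+85*u(229-t)+35.5*u(139-t)),-41-t))
print(w[-1]);plan(w)
```

```text
over
(np.float64(0.0386), np.float64(-0.0106), np.float64(-0.105))
(np.float64(0.0401), np.float64(-0.0064), np.float64(-0.105))
(np.float64(465.16430692246223), np.float64(123.7109769191044), np.float64(-103.0))
(np.float64(0.0778), np.float64(-0.0211), np.float64(-0.21))
(np.float64(-0.0021), np.float64(-0.0347), np.float64(-0.0))
(np.float64(0.003), np.float64(-0.0065), np.float64(0.077))
(np.float64(0.003), np.float64(-0.0065), np.float64(0.077))
(np.float64(0.003), np.float64(-0.0065), np.float64(0.077))
(np.float64(0.003), np.float64(-0.0065), np.float64(0.077))
(np.float64(0.003), np.float64(-0.0065), np.float64(0.077))
(np.float64(0.003), np.float64(-0.0065), np.float64(0.077))
(np.float64(0.003), np.float64(-0.0065), np.float64(0.077))
(np.float64(0.003), np.float64(-0.0065), np.float64(0.077))
(np.float64(0.003), np.float64(-0.0065), np.float64(0.077))
(np.float64(0.003), np.float64(-0.0065), np.float64(0.077))
(np.float64(0.003), np.float64(-0.0065), np.float64(0.077))
(np.float64(0.003), np.float64(-0.0065), np.float64(0.077))
(np.float64(0.003), np.float64(-0.0065), np.float64(0.077))
(np.float64(0.003), np.float64(-0.0065), np.float64(0.077))
```

```bash
python3 -m inch '[0,0,-0.036,0,-1, 0,0,-0.036,0,-1, 0.0386,-0.0106,0,-0.105,-1, 0.0401,-0.0064,0,-0.105,-1, 0,0,0,0,-1, 0,0,0.028,0,-1, 0,0,0.029,0,-1,0,0,0,0,-1]'; python3 -m inch '[-0.001,-0.017,0,0,-1, -0.001,-0.0175,0,0,-1, 0.003,-0.0065,0,0.077,-1, 0.003,-0.0065,0,0.077,-1, 0.003,-0.0065,0,0.077,-1,0.003,-0.0065,0,0.077,-1,0.003,-0.0065,0,0.077,-1,0.003,-0.0065,0,0.077,-1]'; python3 -m inch '[0.003,-0.0065,0,0.077,-1, 0.003,-0.0065,0,0.077,-1, 0.003,-0.0065,0,0.077,-1,0.003,-0.0065,0,0.077,-1,0.003,-0.0065,0,0.077,-1,0.003,-0.0065,0,0.077,-1,0.003,-0.0065,0,0.077,-1,0.003,-0.0065,0,0.077,-1]'; python3 red.py wrist8.png 169
```

```text
clock: 8.85
tcp_pos: [483.3, 7.6, 174.4]
orientation: [0.91, 0.414, -0.003, -0.002]
wrist_force: [-1.0, 0.0, -1.2]
gripper_width: 85.1
grasp_force: 0.0
clock: 9.52
tcp_pos: [448.2, 69.2, 179.2]
orientation: [0.981, 0.192, -0.0, 0.001]
wrist_force: [-1.3, -9.6, 0.1]
gripper_width: 85.2
grasp_force: 3.8
clock: 10.18
tcp_pos: [464.5, 122.9, 178.9]
orientation: [0.993, -0.114, -0.002, 0.001]
wrist_force: [-5.9, -8.0, 2.0]
gripper_width: 85.0
grasp_force: 3.9
[465.6 123.8 179. ] -13.4 [ 0.3 -0.5 -0.1] [ 0.12  0.38  1.98 -0.    0.79  1.93] 10.2333
```

View pics/wrist8.png

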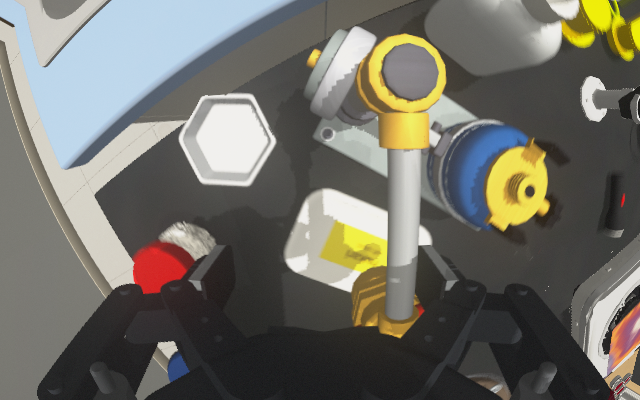

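The pipe now points about 60° clear, the tub is untouched, and the bare outlet shows at pixel (529,191). I'll measure the outlet and travel to the cap.

Run:
```python
from h import *
import pickle
s=pickle.load(open('W.pkl','rb'))
print('outlet',onz(s,529,191,126,True).round(1),'post',onz(s,413,72,199,True).round(1))
w=[]
a=np.array([465.6,123.8]);b=np.array([570,-300])
for i in range(1,13): w.append((*(a+(b-a)*i/12),-103.4-27.6*min(i,4)/4))
plan(w)
```

```text
outlet [454.9 -23.9 126. ] post [538.9  73.8 199. ]
(np.float64(0.0167), np.float64(0.0324), np.float64(0.12))
(np.float64(0.0204), np.float64(0.0301), np.float64(0.12))
(np.float64(0.0239), np.float64(0.0274), np.float64(0.12))
(np.float64(0.027), np.float64(0.0244), np.float64(0.12))
(np.float64(0.0297), np.float64(0.0209), np.float64(-0.0))
(np.float64(0.0297), np.float64(0.0209), np.float64(-0.0))
(np.float64(0.0297), np.float64(0.0209), np.float64(-0.0))
(np.float64(0.0297), np.float64(0.0209), np.float64(-0.0))
(np.float64(0.0297), np.float64(0.0209), np.float64(-0.0))
(np.float64(0.0297), np.float64(0.0209), np.float64(-0.0))
(np.float64(0.0297), np.float64(0.0209), np.float64(-0.0))
(np.float64(0.0297), np.float64(0.0209), np.float64(-0.0))
```

```bash
python3 -m inch '[0,0.008,0,0,-1, 0,0,-0.04,0,-1, 0,0,-0.041,0,-1, 0.0167,0.0324,0,0.12,-1, 0.0204,0.0301,0,0.12,-1, 0.0239,0.0274,0,0.12,-1, 0.027,0.0244,0,0.12,-1]'; python3 -m inch '[0.0297,0.0209,0,0,-1, 0.0297,0.0209,0,0,-1, 0.0297,0.0209,0,0,-1, 0.0297,0.0209,0,0,-1, 0.0297,0.0209,0,0,-1, 0.0297,0.0209,0,0,-1, 0.0297,0.0209,0,0,-1, 0.0297,0.0209,0,0,-1]'; python3 -m inch '[0,0,0,0,-1,0,0,0,0,-1]'
cat > cap.py <<'E'
from h import *
import sys,pickle
s=snap('wrist',sys.argv[1]);pickle.dump(s,open('W.pkl','wb'))
hsv=cv2.cvtColor(s['image'],cv2.COLOR_BGR2HSV)
m=cv2.inRange(hsv,(22,150,100),(30,255,255));n,l,st,ce=cv2.connectedComponentsWithStats(m)
for i in range(1,n):
    if st[i,4]>200: print('y',st[i],ce[i].round(1),onz(s,*ce[i],30,True).round(1))
o=manip.observe();print(o['tcp_pos'].round(1),np.degrees(2*np.arctan2(o['orientation'][1],o['orientation'][0])).round(1),o['clock'],o['joint_positions'].round(2))
E
python3 cap.py wrist9.png
```

```text
clock: 10.82
tcp_pos: [499.8, -27.4, 260.4]
orientation: [0.938, -0.346, 0.001, -0.0]
wrist_force: [1.4, -0.2, -0.5]
gripper_width: 85.6
grasp_force: 0.0
clock: 11.48
tcp_pos: [572.2, -309.1, 260.2]
orientation: [0.939, -0.344, 0.0, -0.0]
wrist_force: [0.5, -0.4, 0.5]
gripper_width: 85.2
grasp_force: 0.0
clock: 11.65
tcp_pos: [571.9, -308.7, 259.2]
orientation: [0.939, -0.345, -0.0, -0.0]
wrist_force: [-0.9, 0.7, 0.2]
gripper_width: 85.2
grasp_force: 0.0
y [ 302  126   51   51 2039] [327.  151.2] [ 591.5 -330.6   30. ]
y [ 210  166   66   67 3479] [242.6 199.5] [ 614.2 -214.9   30. ]
[ 572.  -307.3  259.4] -40.3 11.7 [-0.59  0.51  1.48  0.    1.15  1.68]
```

View pics/wrist9.png

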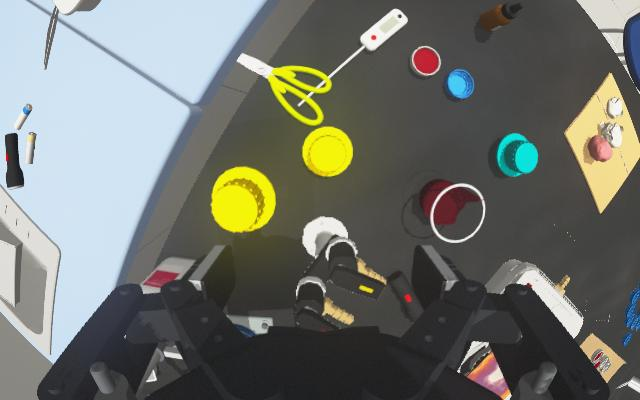

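The small cap is at pixel (327,151), with the scissors (300,95) and the big cap (243,200) clear of it. I'll check the clearance of the handled item at (340,270) and work out the descent.

Run:
```python
from h import *
import pickle
s=pickle.load(open('W.pkl','rb'))
print('cap',onz(s,327.5,151.5,18,True).round(1),onz(s,328.5,151.5,50,True).round(1))
for z in(0,60,100,130): print(z,[onz(s,a,b,z,True)[:2].round() for a,b in((325,236),(341,250),(385,275),(315,290))])
plan([(592,-329,-130.7)])
```

```text
cap [ 589.8 -330.1   18. ] [ 591.9 -332.7   50. ]
0 [array([ 504., -254.]), array([ 474., -257.]), array([ 402., -280.]), array([ 449., -188.])]
60 [array([ 523., -269.]), array([ 497., -271.]), array([ 436., -291.]), array([ 476., -213.])]
100 [array([ 535., -279.]), array([ 513., -281.]), array([ 459., -298.]), array([ 494., -230.])]
130 [array([ 544., -286.]), array([ 524., -288.]), array([ 476., -303.]), array([ 507., -242.])]
(np.float64(0.0293), np.float64(0.0036), np.float64(0.006))
```

```bash
python3 -m inch '[0.0295,0.005,0,0,-1, 0,0,0.035,0,-1, 0,0,0.035,0,-1, 0,0,0.035,0,-1, 0,0,0.035,0,-1, 0,0,0.035,0,-1, 0,0,0.03,0,-1, 0,0,0.016,0,-1]'; python3 -m inch '[0,0,0,0,-1,0,0,0,0,1,0,0,0,0,1,0,0,0,0,1,0,0,0,0,1,0,0,0,0,1,0,0,0,0,1,0,0,0,0,1]'; python3 -c "
from h import *
o=manip.observe();print(o['tcp_pos'],o['gripper_width'],o['grasp_force'],o['wrist_force'])"
```

```text
clock: 12.37
tcp_pos: [590.8, -327.5, 35.5]
orientation: [0.939, -0.344, -0.002, -0.001]
wrist_force: [0.6, -0.4, -0.2]
gripper_width: 85.5
grasp_force: 0.0
clock: 13.03
tcp_pos: [592.8, -329.7, 40.6]
orientation: [0.939, -0.345, 0.001, 0.0]
wrist_force: [-1.6, 1.3, 9.0]
gripper_width: 39.2
grasp_force: 60.3
[ 592.81491739 -329.65921008   40.6099597 ] 39.228523984338324 60.302556585520506 [-1.57316236  1.3078651   9.01859889]
```

```bash
python3 -m inch '[0,0,-0.03,0,1, 0,0,-0.04,0,1, 0,0,-0.04,0,1, 0,0,-0.04,0,1, 0,0,-0.04,0,1, 0,0,-0.03,0,1, 0,0,0,0,1, 0,0,0,0,1]'; python3 cap.py wrist10.png
python3 - <<'E'
import cv2
i=cv2.imread('pics/wrist10.png');cv2.imwrite('pics/w10c.png',cv2.resize(i[180:360,200:440],None,fx=3,fy=3,interpolation=cv2.INTER_CUBIC))
E
```

```text
clock: 13.7
tcp_pos: [592.3, -329.5, 261.1]
orientation: [0.939, -0.345, 0.002, 0.001]
wrist_force: [0.3, -1.0, -1.3]
gripper_width: 38.9
grasp_force: 60.7
y [  212   190   167   123 12797] [302.8 243.7] [ 544.4 -254.3   30. ]
[ 591.9 -329.2  259. ] -40.3 13.75 [-0.6   0.56  1.4  -0.    1.18  1.67]
```

View pics/w10c.png

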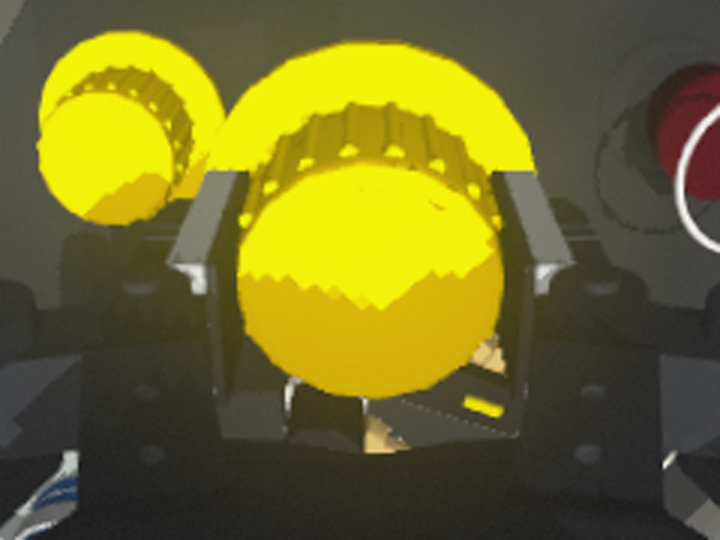

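Run:
```python
from h import *
import pickle
s=pickle.load(open('W.pkl','rb'));o=manip.observe();T=o['tcp_pos'][:2]
th=np.radians(-40.3);X=np.array([np.cos(th),np.sin(th)]);Y=np.array([np.sin(th),-np.cos(th)])
f=lambda u_,v,z:(lambda d:((d@X).round(1),(d@Y).round(1)))(onz(s,200+u_/3,180+v/3,z,True)[:2]-T)
z=o['tcp_pos'][2]-40.6
for n,a,b,h in(('l',237,275,50),('r',503,275,50),('t',369,165,50),('b',369,398,50),('flange front',370,40,20)):print(n,f(a,b,z+h))
```

```text
l (np.float64(1.1), np.float64(-20.3))
r (np.float64(1.0), np.float64(18.8))
t (np.float64(18.6), np.float64(-0.9))
b (np.float64(-20.9), np.float64(-1.0))
flange front (np.float64(29.4), np.float64(-0.7))
```

The cap is held within 1 mm of centre. I carry it over the outlet.

```bash
python3 -m inch '[-0.0333,-0.0159,0,0,1, -0.0333,-0.0159,0,0,1, -0.0333,-0.0159,0,0,1, -0.0333,-0.0159,0,0,1, -0.0333,-0.0159,0,0,1, -0.0333,-0.0159,0,0,1, -0.0333,-0.0159,0,0,1, -0.0333,-0.0159,0,0,1]'; python3 -m inch '[-0.0333,-0.0159,0,0,1, 0,0,0.03,0,1,0,0,0.03,0,1, 0,0,0,0,1, 0,0,0,0,1]'; python3 -c "
from h import *
import pickle
o=manip.observe();print(o['tcp_pos'],o['gripper_width'],o['grasp_force'],o['wrist_force']);plan([(455.3,-26.2,-130.7)])
s=pickle.load(open('W.pkl','rb'))
i=cv2.imread('pics/wrist8.png');g=cv2.cvtColor(i,cv2.COLOR_BGR2GRAY)[181:201,519:540]
ys,xs=np.where(g<50);print(len(xs),xs.mean()+519,ys.mean()+181)
"
```

```text
clock: 14.42
tcp_pos: [469.8, -58.4, 257.0]
orientation: [0.939, -0.345, -0.001, 0.0]
wrist_force: [1.2, 1.0, -1.0]
gripper_width: 39.0
grasp_force: 60.7
clock: 14.83
tcp_pos: [455.6, -26.1, 197.2]
orientation: [0.939, -0.345, -0.002, 0.0]
wrist_force: [0.4, -0.5, 0.0]
gripper_width: 39.1
grasp_force: 60.7
[455.63378627 -26.12382387 197.20303584] 39.050429486934476 60.709599293768406 [ 0.41887849 -0.48876321  0.04869007]
(np.float64(-0.0002), np.float64(0.0003), np.float64(0.006))
0 nan nan<string>:7: RuntimeWarning: Mean of empty slice.
  ret = ret.dtype.type(ret / rcount)
```

```bash
python3 -m inch '[0,0,0.013,0,1, 0,0,0.012,0,1, 0,0,0,0,1]';python3 -m inch '[0,0,0.004,0,1, 0,0,0.004,0,1, 0,0,0,0,1]';python3 -m inch '[0,0,0.003,0,1, 0,0,0,0,1]'
```

```text
clock: 15.08
tcp_pos: [456.2, -26.6, 172.9]
orientation: [0.939, -0.345, -0.001, 0.0]
wrist_force: [0.4, 0.5, -1.2]
gripper_width: 38.9
grasp_force: 60.7
clock: 15.33
tcp_pos: [456.5, -26.5, 165.5]
orientation: [0.939, -0.345, 0.0, 0.0]
wrist_force: [-0.3, -0.3, -0.7]
gripper_width: 38.8
grasp_force: 60.7
clock: 15.5
tcp_pos: [456.5, -26.3, 162.3]
orientation: [0.939, -0.345, 0.0, 0.0]
wrist_force: [-0.3, -0.0, -0.4]
gripper_width: 38.8
grasp_force: 60.8
```

```bash
python3 -m inch '[0,0,0.003,0,1, 0,0,0,0,1]';python3 -m inch '[0,0,0.003,0,1, 0,0,0,0,1]';python3 -m inch '[0,0,0.003,0,1, 0,0,0,0,1]'
```

```text
clock: 15.67
tcp_pos: [456.5, -26.3, 159.2]
orientation: [0.939, -0.345, 0.0, 0.0]
wrist_force: [0.1, 0.6, -2.0]
gripper_width: 38.5
grasp_force: 60.6
clock: 15.83
tcp_pos: [456.2, -26.3, 155.9]
orientation: [0.939, -0.345, -0.0, 0.0]
wrist_force: [-0.2, -0.1, -1.4]
gripper_width: 38.8
grasp_force: 60.7
clock: 16.0
tcp_pos: [456.2, -26.3, 152.8]
orientation: [0.939, -0.345, -0.0, 0.0]
wrist_force: [-0.2, 0.2, -1.2]
gripper_width: 38.6
grasp_force: 60.7
```

```bash
python3 -m inch '[0,0,0.002,0,1, 0,0,0,0,1]';python3 -m inch '[0,0,0.002,0,1, 0,0,0,0,1]';python3 -m inch '[0,0,0.002,0,1, 0,0,0,0,1]'
```

```text
clock: 16.17
tcp_pos: [456.3, -26.2, 152.5]
orientation: [0.939, -0.345, 0.0, 0.0]
wrist_force: [-6.1, 0.2, 21.2]
gripper_width: 39.1
grasp_force: 62.9
clock: 16.33
tcp_pos: [456.4, -26.3, 152.3]
orientation: [0.939, -0.345, 0.001, -0.0]
wrist_force: [-14.3, 1.7, 53.3]
gripper_width: 39.3
grasp_force: 66.1
clock: 16.5
tcp_pos: [457.2, -26.6, 150.6]
orientation: [0.939, -0.345, 0.003, -0.0]
wrist_force: [-12.4, -0.0, 53.8]
gripper_width: 39.0
grasp_force: 70.0
```

The cap hit a hard stop at exactly collar height. I'll relieve the press and make a gentle pull test.

```bash
python3 -m inch '[0,0,-0.004,0,1, 0,0,0,0,1]';python3 -m inch '[0,0,-0.0015,0,1, 0,0,0,0,1]';python3 -m inch '[0,0,-0.0012,0,1, 0,0,0,0,1]'
```

```text
clock: 16.67
tcp_pos: [456.2, -26.2, 151.7]
orientation: [0.939, -0.345, 0.0, -0.0]
wrist_force: [-0.2, -0.9, -1.5]
gripper_width: 38.9
grasp_force: 68.6
clock: 16.83
tcp_pos: [455.9, -26.1, 152.2]
orientation: [0.939, -0.345, -0.001, 0.0]
wrist_force: [0.3, 1.4, -6.9]
gripper_width: 39.0
grasp_force: 68.0
clock: 17.0
tcp_pos: [455.6, -25.9, 153.0]
orientation: [0.939, -0.345, -0.001, 0.0]
wrist_force: [-1.1, 4.9, -16.5]
gripper_width: 38.7
grasp_force: 66.9
```

It resists a 16 N pull, so it is latched. Press once more, release and retreat.

```bash
python3 -m inch '[0,0,0.0045,0,1, 0,0,0,0,1, 0,0,-0.0025,0,1, 0,0,0,0,1]'; python3 -m inch '[0,0,0,0,-0.2,0,0,0,0,-0.4,0,0,0,0,-0.6,0,0,0,0,-0.6, 0,0,0,0,-0.6, 0,0,0,0,-0.6]';python3 -m inch '[0,0,-0.02,0,-0.6,0,0,-0.04,0,-0.6,0,0,-0.04,0,-0.6,0,0,-0.04,0,-0.6,0.03,0,-0.01,0,-0.6,0.03,0,0,0,-0.6,0,0,0,0,-0.6,0,0,0,0,-0.6]'
python3 - <<'E'
from h import *
import pickle
o=manip.observe();print(o['tcp_pos'],o['gripper_width'])
S={n:snap(n,n+'9.png') for n in('scene','side','wrist')};pickle.dump(S,open('S9.pkl','wb'))
for n,s in S.items():
    hsv=cv2.cvtColor(s['image'],cv2.COLOR_BGR2HSV);F=n=='wrist'
    m=cv2.inRange(hsv,(25,190,100),(32,255,255));c,l,st,ce=cv2.connectedComponentsWithStats(m)
    q=np.array(proj(s,(455,-25,162),F));print(n,'expected cap top',q.round(1))
    for i in range(1,c):
        if st[i,4]>30 and np.hypot(*(ce[i]-q))<60: print(st[i],ce[i].round(1),onz(s,*ce[i],150,F).round(1))
    for P in((455-26.5,-25+23,143),(455+26.5,-25-23,143)):
        u_,v=map(int,np.round(proj(s,P,F)));print('latch',u_,v)
    g=hsv[...,2]
E
```

```text
clock: 17.33
tcp_pos: [456.1, -26.1, 151.7]
orientation: [0.939, -0.345, -0.0, -0.0]
wrist_force: [-1.0, 4.1, -12.0]
gripper_width: 39.2
grasp_force: 69.1
clock: 17.83
tcp_pos: [456.6, -26.4, 152.1]
orientation: [0.939, -0.345, 0.0, 0.0]
wrist_force: [-0.2, -0.6, -0.2]
gripper_width: 68.1
grasp_force: 0.0
clock: 18.5
tcp_pos: [502.5, -65.8, 301.7]
orientation: [0.938, -0.345, -0.0, 0.0]
wrist_force: [-0.1, 0.1, 0.4]
gripper_width: 68.0
grasp_force: 0.0
[502.50418236 -65.78724953 301.72878096] 68.02975869549569
scene expected cap top [302.1 219.1]
latch 302 231
latch 302 214
side expected cap top [295.9 176.3]
[288 174  17  17 196] [296.2 182. ] [449.6 -40.1 150. ]
[268 180  10  10  62] [272.6 184.5] [371.1 -19.3 150. ]
latch 287 179
latch 306 182
wrist expected cap top [323.5 256.6]
[ 295  219   56   56 2063] [322.7 245.9] [460.  -28.3 150. ]
[258 284  45  23 809] [279.5 295. ] [445.9  44.  150. ]
latch 323 279
latch 324 215
```

Run:
```python
from h import *
import pickle
s=pickle.load(open('S9.pkl','rb'))['wrist']
hsv=cv2.cvtColor(s['image'],cv2.COLOR_BGR2HSV)
for v in range(207,292,2):
    print(v,''.join('#' if h[1]>150 and 22<=h[0]<=33 and h[2]>200 else 'y' if h[1]>150 and 22<=h[0]<=33 else 'k' if h[2]<55 else 'o' if 12<h[0]<22 and h[1]>120 else 'b' if 100<h[0]<125 and h[1]>120 else '.' for h in hsv[v,285:363:1]))
f=lambda P:np.round(proj(s,P,True),1)
ax=np.array([.652,.758,0]);ay=np.array([-.758,.652,0]);o=np.array([455.5,-25,0])
for z in(162,132): 
    r=20.5 if z==162 else 30
    print(z,'c',f(o+[0,0,z]),'+y',f(o+r*ay+[0,0,z]),'-y',f(o-r*ay+[0,0,z]),'+x',f(o+r*ax+[0,0,z]),'-x',f(o-r*ax+[0,0,z]))
```

```text
207 .........bbbbbbbbbbbbbbbbbbbb..................bbbbbbbbbbbbbbbbbbbbbbb........
209 ........bbbbbbbbbbbbbbbbbbbb...................bbbbbbbbbbbbbbbbbbbbbbbb.......
211 .......bbbbbbbbbbbbbbbbbbbb.......................bbbbbbbbbbbbbbbbbbbbbb......
213 ......bbbbbbbbbbbbbbbbbb...oooo................###....bbbbbbbbbbbbbbbbbbb.....
215 .....bbbbbbbbbbbbbbbb.o####ooo.................#######..bbbbbbbbbbbbbbbbbb....
217 .....bbbbbbbbbbbbbb..#######ooo................#########...bbbbbbbbbbbbbbb....
219 ....bbbbbbbbbbbbb..######y#yyyy..............yy############..bbbbbbbbbbbbbb...
221 ...bbbbbbbbbbbb..####oy#####################################..bbbbbbbbbbbb....
223 ...bbbbbbbbbbb..#############################################..bbbbbbbbbb.....
225 ...bbbbbbbbbb.ooyy#############################################.bbbbbbbbbb....
227 ...bbbbbbbbb.oo#################################################.bbbbbbbb.....
229 ...bbbbbbbbb.o##############yyyyyyyyyyyyyyyyyyyyy################ooooooooooo..
231 ...bbbbbbbb..##############yyyyyyyyyyyyyyyyyyyyyyyy#########################o.
233 ....bbbbb...#####
[... 1944 characters left out ...]
..........................
281 ..............................................................................
283 ..............................................................................
285 ###############...............................................................
287 ################..............................................................
289 ################..............................................................
291 yyyyyyyyy########.............................................................
162 c [323.1 256.2] +y [323.  275.1] -y [323.3 236.3] +x [301.6 256.1] -x [344.7 256.2]
132 c [323.1 244. ] +y [322.9 269.5] -y [323.2 216.6] +x [294.3 243.7] -x [351.8 244. ]
```

The wrist image matches the prediction for a cap fully home: flange and grip outlines agree within 1–2 px, and the latch_r tab overlaps the flange. Handing in.

```bash
python3 -c "
from rig import manip
print(manip.job_done())"
```

```text
the job is handed in; nothing more can be done
None
```

The job is handed in at about 19 s: nut backed off to about 3.95 rad, pipe swung about 60° away from the soap bottle, and the small yellow cap seated on the collar and held against a 16 N pull; I saw one latch over the flange, but the other was hidden from the camera.

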